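# Level the ballast balance

## Robot

A 6-joint arm with a two-finger parallel gripper is mounted at the origin on a cart in front of the work surface, level with it; the furniture and walls round the work are solid. World frame = base frame: x ahead of the robot, y to its left, z up, the work surface at z = 0. Lengths are in mm, angles in degrees, forces in N, time in s.
With the tool pointing down it reaches from about 350 to 850 mm from the base axis. Payload 8.1 kg.
Tool frame: the origin (TCP) lies at the very end of the fingers, on their centre line; the grasp point (between the pads) lies 19 mm behind it; z points along the fingers, y is the line along which they close (so a half turn about z gives the same grasp; the last joint's range is limited). The gripper opens to 85 mm and grips with 20 to 120 N. Pads are 22 mm wide; open, the fingers measure 114 mm over their backs; the gripper's body (76 mm by 85 mm) begins 54 mm behind the grasp point. The pads swing forward as they close: fully open they stand 13 mm farther back than shut.
Start: joints at [65.695, 7.471, 85.268, -0, 87.261, -4.893], TCP at [199.392, 565.905, 231.292] pointing down, gripper open.
Joint ranges: [-169.43, 169.43], [-51.17, 129.36], [1.28, 143.12], [-76.62, 256.62], [0, 156.53], [-152.29, 152.29]. Speed limits (degrees/s): [136.94, 136.94, 159.86, 180, 180, 180].

## Interface

Orientations are given as [roll, pitch, yaw] about the fixed x, y, z axes, in that order (R = Rz(yaw) Ry(pitch) Rx(roll)).
In Python, from bench import sense, eyes, job, models gives the robot as it stands. The module is installed in compiled form; this text tells all that it offers.
- The arm moves only by the tool apply_moves, never from a script. Its argument "rows" is a list of rows, each a list of 6 numbers: the shift along the tool's x, y, z in mm, then the turn, a rotation vector about the tool's x, y, z in rad. In form: [[dx, dy, dz, rx, ry, rz], ...]. A call has exactly 5 rows; each row shifts and turns the commanded pose from where the row before left it, along the tool's axes as they then stand; what a row does not reach is not made up. A row lasts 1/8 s, in which the tool goes at most 62.5 mm and 10.7 degrees, less where a joint would pass 70% of its speed; a pose out of reach is approached as far as the arm can. A call is refused whole if a number of a shift passes 62.5 or a number of a turn 0.188, either way. A call with a gripper value outside its range is refused whole. "fingers" is the finger opening in mm, from 0 to 85.4, set as the call begins (left out, the last holds). The fingers move at their own pace and stop on an object; "grip_force" is the grip in N (left out, the last holds). Time passes only in rows, so rows that do not move let the fingers close, or fill a call up. It gives the time, the measured TCP pose, the force, the opening and the grip force at its end, in the units of the state.
- sense(): the state, without advancing time (a new reading comes with each control period).
- eyes.snapshot(name): name is "side" or "top" or "wrist"; returns (picture, depth): 400x640x3 uint8, red, green, blue; 400x640 float32, mm along the optical axis (not along the pixel's ray), 0 where there is no reading.
- eyes.get_calibration(name): a dict with "intrinsics" (3x3 intrinsics, pixels), "R" (3x3) and "t" (3): a world point X has camera coordinates R X + t; the wrist camera has in their place "mount" (4x4, takes a point from camera to tool coordinates, whose origin is the TCP and whose axes are the flange's). Camera axes: x right, y down, z forward; pixel columns grow to the right and rows downward; lengths in mm; the calibration is good to about 2 mm. The wrist camera is an equidistant fisheye: a pixel r from the principal point sees the ray r / f radians off the axis. A picture is of the moment at which its call begins: read the wrist's pose just before it. get_calibration takes no time and is no camera call.
- job.hand_in(): hands the job in; it is judged then, once.
Trained networks look in the newest picture that a camera, given by its name, has taken for a name from the list of things; names that differ only in an ending like _2 or _b are one class to them, and where a whole thing is asked for, a point or a joint stands for the part that bears it (a point fixed in the world has none). Each returns a list of dicts, best first, with "confidence" (0 to 1); they miss things now and then, are a little off and sometimes report something else, mostly with a low value. They report only what shows in the picture. A call takes as long as a camera call. They do not tell look-alikes from the thing itself.
- models.boxes_of(name, camera): "xyz" ([x, y, z] in mm, in world coordinates, good to about 4 mm: the middle of the surface that is visible of it).
- models.cut_out(name, camera): "pixels" (400x640 bool, what is visible of it).
- models.place_of(name, camera): "xyz" ([x, y, z] in mm, in world coordinates, good to about 4 mm: a listed point, or the origin of a listed thing).
The state is a dict: "time": time; "joint_pos": joint angles; "qd": joint speeds; "joint_efforts": joint torques, N m; "tool_pos": TCP position; "tcp_rot": TCP orientation; "ft_force": force on the tool from outside, world axes, zero at the start; "wrist_torque": the same for the moment, N m; "finger_gap": finger opening in mm; "grip_force": force on a finger pad.
Only numpy, scipy, OpenCV 4.12 (cv2) and the standard library are available. Lean on these libraries where they do the work, as an engineer would, in place of code of your own. Each camera call takes 0.05 s, during which the arm holds its last target. There are 200 camera calls.

## Task

The wagon-ballast balance hangs crooked, with a large and a small brass weight on its low pan and one small weight on its high pan. Take the small weight off the low pan and put it on the free post of the high pan, so that the two pans come level. It is a stiff fit: press it fully home until it is felt to bottom on the black collar round the post, hold it there with a firm push of about 15 N, but never load a pan with more than 20 N, which would harm the pivots; leave the other two weights seated on their posts and do not disturb the things lying around.

Things in the scene. Friction and masses are not known exactly. Their poses are not given: they have to be found in the camera images.
- balance: equal-arm bench balance, fixed on the bench: dark steel foot 85 x 270 x 12 mm, green bearing block, brass beam. Origin: centre of the foot's underside, on the bench; own y axis along the beam towards pan A, z up. Pans A and B are at own y = +105 and -105 mm. Between the pans nothing stands higher than 85 mm above the bench
- beam (a joint): tilt of the beam in rad: 0 = level, + = pan A high and pan B low, about 0.095 at the stops; pan A's top is 66 mm + 105 mm x this value above the bench, pan B's 66 mm - 105 mm x this value
- post_a1 (a point): foot of a post of pan A, on the pan's top, on the post's axis, at own x = -36 mm of the balance. Steel post 11 mm across, 26 mm high, tapered top, with two brass spring leaves (on its +x and -x sides, 3 to 23 mm up) that grip the bore of a weight
- post_a2 (a point): foot of a post of pan A, on the pan's top, on the post's axis, at own x = +36 mm of the balance. Steel post 11 mm across, 26 mm high, tapered top, with two brass spring leaves (on its +x and -x sides, 3 to 23 mm up) that grip the bore of a weight
- post_b1 (a point): foot of a post of pan B, on the pan's top, on the post's axis, at own x = -36 mm of the balance. Steel post 11 mm across, 26 mm high, tapered top, with two brass spring leaves (on its +x and -x sides, 3 to 23 mm up) that grip the bore of a weight
- post_b2 (a point): foot of a post of pan B, on the pan's top, on the post's axis, at own x = +36 mm of the balance. Steel post 11 mm across, 26 mm high, tapered top, with two brass spring leaves (on its +x and -x sides, 3 to 23 mm up) that grip the bore of a weight. The only free post. Its weight seats on a black collar 24 mm across, whose top stands 1 to 7 mm above the pan: set anew each time, not measured
- weight_small_1: small ballast weight, 24 mm high, about 120 g, one dark ring; stands on pan A, the low pan, at the start. Brass, 33 mm across, through bore 14 mm; origin: centre of its underside. Stiff on its post (3 to 13 N to push on, most past the leaves, or pull off): its own weight does not seat it; fully home its underside lies on the pan or collar
- weight_large: large ballast weight, 48 mm high, about 240 g, two dark rings; stands on pan A at the start, beside the small one (which of the two posts each is on varies). Brass, 33 mm across, through bore 14 mm; origin: centre of its underside. Stiff on its post (3 to 13 N to push on, most past the leaves, or pull off): its own weight does not seat it; fully home its underside lies on the pan or collar
- weight_small_2: small ballast weight, 24 mm high, about 120 g, one dark ring; stands on pan B, the high pan, at the start. Brass, 33 mm across, through bore 14 mm; origin: centre of its underside. Stiff on its post (3 to 13 N to push on, most past the leaves, or pull off): its own weight does not seat it; fully home its underside lies on the pan or collar
- paint_jar: bystander: paint jar, white cap, 30 mm across, 42 mm high; origin at its underside
- terminal_strip: bystander: cream terminal strip 20 x 80 x 13 mm; origin at its underside
- tape_measure: bystander: yellow tape measure 36 x 72 x 58 mm; origin at its underside
- pan_a: pan A: flat aluminium plate 128 (own x) x 52 (own y) x 5 mm; origin: middle of its top, 66 mm above the bench at level; axes as the balance's. The pans stay horizontal and move straight up and down, oppositely, 10 mm either way between firm stops; 100 g too much drives a pan right down, and under a push it gives until its lower stop
- pan_b: pan B: flat aluminium plate 128 (own x) x 52 (own y) x 5 mm; origin: middle of its top, 66 mm above the bench at level; axes as the balance's. The pans stay horizontal and move straight up and down, oppositely, 10 mm either way between firm stops; 100 g too much drives a pan right down, and under a push it gives until its lower stop
Mind the look-alikes: they are no part of the job. What is shaped like the weight_large but pink or red is not meant. Leave any blue look-alike of the weight_small_1 alone.

How it is judged:
By the outcome, as a careful person would: the job done as asked, in the order asked, and still so for the second after the job is handed in, with the robot touching nothing.
It also fails if it takes over 64 s, if anything falls off the work surface, if the arm or the gripper's body presses on something with over 40 N, if the wrist force passes 120 N, or if a joint passes its speed limit or range.

## Working session

There is one attempt and no reset: what is moved stays moved. The work goes in short steps, Python scripts to look and compute and a tool call to move; the robot and the scene stay as the last step left them, time stands still between calls to the robot, and variables do not carry over. Pictures are saved under pics/ and viewed, at most 10 in all, crops included, and the job is handed in when it is done.

Besides the shell and the picture viewer there is one more tool, called after "Emit:" as a command line: name --pt "numbers of a row" for each row, then --argument value for the rest. apply_moves: Moves the arm, as the interface text tells. Its arguments: {"type":"object","properties":{"rows":{"type":"array"},"fingers":{"type":"number"},"grip_force":{"type":"number"}},"required":["rows"]}

```bash
mkdir -p pics; cat > h.py <<'E'
import numpy as np, cv2
from bench import sense, eyes, job, models
def snap(n):
    s=sense(); p,d=eyes.snapshot(n); return p,d,s
def save(p,f,sc=1): cv2.imwrite('pics/'+f,cv2.resize(p[:,:,::-1],None,fx=sc,fy=sc,interpolation=cv2.INTER_CUBIC))
def world(n,d,u,v):
    c=eyes.get_calibration(n);K=np.array(c['intrinsics']);R=np.array(c['R']);t=np.array(c['t'])
    z=d[v,u].astype(float); u=np.asarray(u);v=np.asarray(v)
    P=np.stack([(u-K[0,2])/K[0,0]*z,(v-K[1,2])/K[1,1]*z,z],-1)
    return (P-t)@R
def pix(n,X):
    c=eyes.get_calibration(n);K=np.array(c['intrinsics']);q=K@(np.array(c['R'])@np.array(X,float)+np.array(c['t']));return q[:2]/q[2]
E
python3 - <<'E'
from h import *
for n in ['top','side']:
    p,d,s=snap(n); save(p,n+'1.png'); np.savez('pics/'+n+'.npz',p=p,d=d)
    for k in ['post_b2','post_a1','weight_small_1','weight_large','balance','pan_b','pan_a','paint_jar','terminal_strip','tape_measure']:
        print(n,k,[(np.round(r['xyz']).tolist(),np.round(r['confidence'],2), pix(n,r['xyz']).round().tolist()) for r in models.place_of(k,n)][:5])
print(s)
E
```

```text
top post_b2 [([668.0, -72.0, 80.0], np.float64(0.58), [339.0, 162.0]), ([615.0, -114.0, 76.0], np.float64(0.56), [354.0, 181.0])]
top post_a1 [([546.0, 95.0, 56.0], np.float64(0.9), [282.0, 204.0]), ([488.0, 56.0, 53.0], np.float64(0.78), [295.0, 223.0])]
top weight_small_1 [([549.0, 98.0, 56.0], np.float64(0.5), [281.0, 203.0]), ([612.0, -117.0, 77.0], np.float64(0.49), [355.0, 181.0]), ([549.0, 176.0, 2.0], np.float64(0.44), [257.0, 203.0])]
top weight_large [([494.0, 57.0, 53.0], np.float64(0.54), [295.0, 221.0]), ([394.0, 112.0, -2.0], np.float64(0.5), [277.0, 255.0]), ([413.0, -20.0, -1.0], np.float64(0.42), [320.0, 249.0])]
top balance [([582.0, -12.0, 4.0], np.float64(0.69), [319.0, 193.0]), ([515.0, 75.0, 59.0], np.float64(0.6), [289.0, 214.0])]
top pan_b [([516.0, 77.0, 59.0], np.float64(0.83), [288.0, 214.0]), ([637.0, -93.0, 75.0], np.float64(0.6), [346.0, 173.0])]
top pan_a [([516.0, 77.0, 59.0], np.float64(0.83), [288.0, 214.0]), ([637.0, -93.0, 75.0], np.float64(0.6), [346.0, 173.0])]
top paint_jar [([547.0, 98.0, 57.0], np.float64(0.69), [281.0, 204.0]), ([468.0, 323.0
[... 1556 characters left out ...]
, 147.0])]
{'time': 0.55, 'joint_pos': array([ 6.56965762e+01,  7.46973917e+00,  8.52692221e+01,  3.27161990e-04,
        8.72621013e+01, -4.89337189e+00]), 'qd': array([ 0.0363135 , -0.05968229,  0.0143232 ,  0.05446479, -0.03875896,
       -0.00012143]), 'joint_efforts': array([-7.13219524e-04, -5.68844211e+01, -5.00486612e+01, -3.04050700e-04,
        2.17665824e-03, -1.15824798e-05]), 'tool_pos': array([199.37192206, 565.89661219, 231.29346393]), 'tcp_rot': array([-1.79998969e+02, -4.16234714e-04,  1.60589932e+02]), 'ft_force': array([ 0.97923437,  0.69048411, -0.06424484]), 'wrist_torque': array([-0.01414884,  0.01029383,  0.01469311]), 'grip_force': 0.0, 'finger_gap': 85.3799264694626}
```

```bash
python3 - <<'E'
from h import *
T=np.load('pics/top.npz')['p'][130:270,190:450]; S=np.load('pics/side.npz')['p'][130:270,230:430]
T=cv2.resize(T,None,fx=3,fy=3,interpolation=2)[:, :780]; S=cv2.resize(S,None,fx=3,fy=3,interpolation=2)
save(T,'ct.png'); save(S,'cs.png')
E
```

```text
(no output)
```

View pics/ct.png

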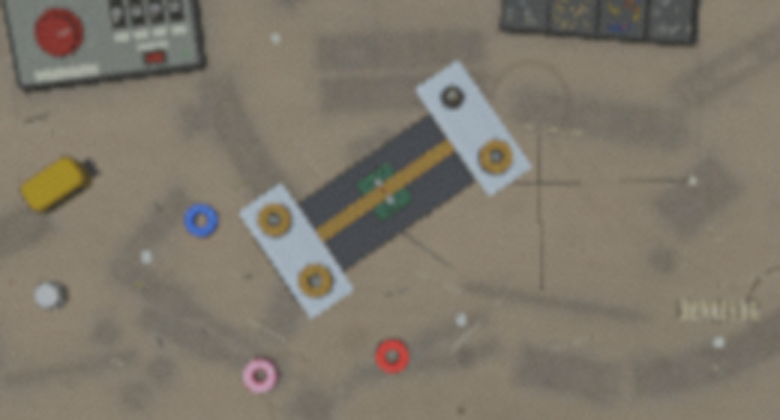

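View pics/cs.png

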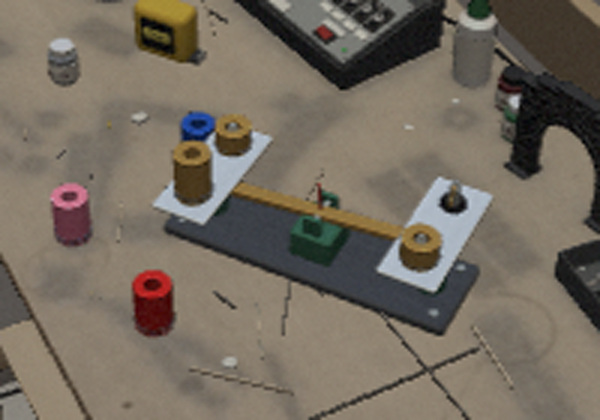

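Candidates for the small weight, in side-image pixels:
- Short brass weight on low pan A at (308,178), one ring. This is the target, on post a2 beside the tall one.
- Short brass weight on high pan B at (370,214). It stays.
- Blue look-alike at (296,172) on the bench. Not meant.
- Tall ones: brass at (294,188), pink at (253,200), red at (281,230). Not meant.

The free post b2, with its black collar, is at (381,196).

```bash
cat >> h.py <<'E'
from scipy.spatial.transform import Rotation as Ro
def plan(X,yaw,N):
    s=sense(); p=np.array(s['tool_pos']); y0=s['tcp_rot'][2]; dy=(yaw-y0+180)%360-180
    for i in range(N):
        R=Ro.from_euler('xyz',[180,0,y0+dy*i/N],degrees=True)
        print((np.r_[R.inv().apply((np.array(X)-p)/N)].round(1)).tolist(), round(-np.radians(dy/N),3))
def wrist_ray(u,v):
    c=eyes.get_calibration('wrist');K=np.array(c['intrinsics']);x=(u-K[0,2])/K[0,0];y=(v-K[1,2])/K[1,1];r=np.hypot(x,y)
    return np.array([np.sin(r)*x/r,np.sin(r)*y/r,np.cos(r)])
def wrist_at_z(s,u,v,z):
    c=eyes.get_calibration('wrist');M=np.array(c['mount']);R=Ro.from_euler('xyz',s['tcp_rot'],degrees=True)
    o=R.apply(M[:3,3])+s['tool_pos'];d=R.apply(M[:3,:3]@wrist_ray(u,v));return o+d*(z-o[2])/d[2]
E
python3 - <<'E'
from h import *
print(eyes.get_calibration('wrist')); plan([660,-70,190],35.2,20)
for n in ['top','side']:
    d=np.load('pics/'+n+'.npz'); c=np.float32(d['p']); D=d['d']
    v,u=np.mgrid[0:400,0:640]; W=world(n,D,u,v)
    for nm,C in [('A2',(547,96)),('A1',(489,54)),('B1',(609,-116)),('B2',(667,-74))]:
        m=(np.hypot(W[...,0]-C[0],W[...,1]-C[1])<30)&(D>0)&(W[...,2]>40)
        print(n,nm,np.percentile(W[m][:,2],[10,50,90,99]).round(1))
E
```

```text
{'intrinsics': array([[309.70691629,   0.        , 321.87646174],
       [  0.        , 309.70691629, 201.16924964],
       [  0.        ,   0.        ,   1.        ]]), 'mount': array([[ 6.90216169e-04, -9.63596370e-01, -2.67360354e-01,
         6.88219036e+01],
       [ 9.99999727e-01,  5.94145386e-04,  4.40228485e-04,
        -4.85573530e-01],
       [-2.65351649e-04, -2.67360585e-01,  9.63596517e-01,
        -1.42032144e+02],
       [ 0.00000000e+00,  0.00000000e+00,  0.00000000e+00,
         1.00000000e+00]])}
[-32.3, -22.3, 2.1] 0.109
[-34.5, -18.7, 2.1] 0.109
[-36.4, -14.8, 2.1] 0.109
[-37.8, -10.7, 2.1] 0.109
[-38.7, -6.5, 2.1] 0.109
[-39.2, -2.3, 2.1] 0.109
[-39.2, 2.0, 2.1] 0.109
[-38.8, 6.3, 2.1] 0.109
[-37.8, 10.5, 2.1] 0.109
[-36.5, 14.5, 2.1] 0.109
[-34.7, 18.4, 2.1] 0.109
[-32.4, 22.1, 2.1] 0.109
[-29.8, 25.5, 2.1] 0.109
[-26.9, 28.6, 2.1] 0.109
[-23.6, 31.4, 2.1] 0.109
[-20.0, 33.8, 2.1] 0.109
[-16.2, 35.8, 2.1] 0.109
[-12.2, 37.3, 2.1] 0.109
[-8.0, 38.4, 2.1] 0.109
[-3.8, 39.1, 2.1] 0.109
top A2 [53.4 58.1 80.8 84.4]
top A1 [ 53.1  58.3 105.8 108.6]
top B1 [ 73.3  78.5 100.9 104.9]
top B2 [ 72.5  76.7  81.1 101.3]
side A2 [53.9 62.8 80.2 82.9]
side A1 [ 54.   71.6 102.7 106.3]
side B1 [ 73.6  79.7  99.6 101.9]
side B2 [73.3 75.8 81.8 99.5]
```

Emit:
apply_moves --pt "-32.3 -22.3 2.1 0 0 0.109" --pt "-34.5 -18.7 2.1 0 0 0.109" --pt "-36.4 -14.8 2.1 0 0 0.109" --pt "-37.8 -10.7 2.1 0 0 0.109" --pt "-38.7 -6.5 2.1 0 0 0.109"

```text
time: 1.72
tool_pos: [315.4, 406.0, 220.9]
tcp_rot: [180.0, -0.0, 129.2]
ft_force: [0.3, 0.1, 0.2]
finger_gap: 85.4
grip_force: 0.0
```

Emit:
apply_moves --pt "-39.2 -2.3 2.1 0 0 0.109" --pt "-39.2 2 2.1 0 0 0.109" --pt "-38.8 6.3 2.1 0 0 0.109" --pt "-37.8 10.5 2.1 0 0 0.109" --pt "-36.5 14.5 2.1 0 0 0.109"

```text
time: 2.35
tool_pos: [431.0, 247.3, 210.5]
tcp_rot: [180.0, -0.0, 97.9]
ft_force: [0.0, 0.1, 0.3]
finger_gap: 85.2
grip_force: 0.0
```

Emit:
apply_moves --pt "-34.7 18.4 2.1 0 0 0.109" --pt "-32.4 22.1 2.1 0 0 0.109" --pt "-29.8 25.5 2.1 0 0 0.109" --pt "-26.9 28.6 2.1 0 0 0.109" --pt "-23.6 31.4 2.1 0 0 0.109"

```text
time: 2.98
tool_pos: [546.9, 88.8, 199.9]
tcp_rot: [180.0, -0.0, 66.7]
ft_force: [-0.8, 1.5, 0.2]
finger_gap: 85.5
grip_force: 0.0
```

Emit:
apply_moves --pt "-20 33.8 2.1 0 0 0.109" --pt "-16.2 35.8 2.1 0 0 0.109" --pt "-12.2 37.3 2.1 0 0 0.109" --pt "-8 38.4 2.1 0 0 0.109" --pt "-3.8 39.1 2.1 0 0 0.109" --fingers 60

```text
time: 3.6
tool_pos: [663.2, -69.3, 189.2]
tcp_rot: [180.0, -0.0, 35.5]
ft_force: [0.7, -0.1, 0.4]
finger_gap: 60.0
grip_force: 0.0
```

Emit:
apply_moves --pt "0 0 0 0 0 0" --pt "0 0 0 0 0 0" --pt "0 0 0 0 0 0" --pt "0 0 0 0 0 0" --pt "0 0 0 0 0 0"

```text
time: 4.22
tool_pos: [662.4, -67.7, 189.6]
tcp_rot: [180.0, -0.0, 35.7]
ft_force: [-1.0, 0.1, 0.0]
finger_gap: 60.2
grip_force: 0.0
```

```bash
python3 - <<'E'
from h import *
p,d,s=snap('wrist'); save(p,'w1.png'); np.savez('pics/w1.npz',p=p,d=d,pos=s['tool_pos'],rot=s['tcp_rot']); print(s)
E
```

```text
{'time': 4.225, 'joint_pos': array([-1.02419353e+01,  1.87384875e+01,  7.66409637e+01, -2.05468175e-03,
        8.46000040e+01,  4.40232768e+01]), 'qd': array([-0.21194276,  0.13528319, -0.19305681, -0.09915719,  0.00730194,
       -0.00405115]), 'joint_efforts': array([ 3.32266255e-02, -6.65580726e+01, -4.96213818e+01,  3.76115247e-03,
        1.48484694e-03, -3.37882419e-03]), 'tool_pos': array([662.41412018, -67.67189084, 189.62513032]), 'tcp_rot': array([ 1.79983806e+02, -1.28066778e-02,  3.57349827e+01]), 'ft_force': array([-1.04279277,  0.06782057,  0.03080743]), 'wrist_torque': array([ 0.06700705, -0.0532095 ,  0.00841379]), 'grip_force': 0.0, 'finger_gap': 60.16896748809477}
```

View pics/w1.png

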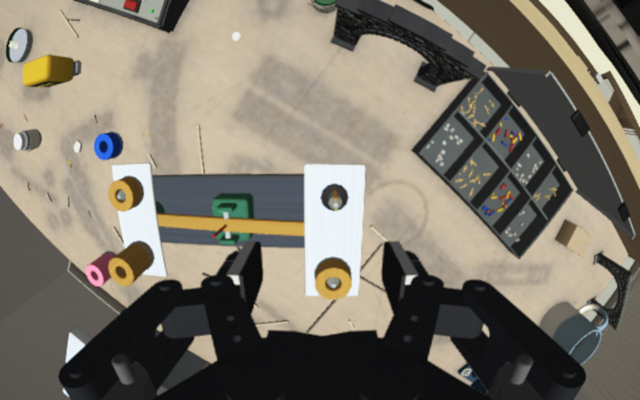

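```bash
cat >> h.py <<'E'
def pan_fit(p,s,roi,z):
    g=p.min(axis=2).astype(np.uint8); m=np.zeros_like(g); x0,y0,x1,y1=roi
    m[y0:y1,x0:x1]=(g[y0:y1,x0:x1]>190)
    n,l,st,_=cv2.connectedComponentsWithStats(m); k=1+np.argmax(st[1:,4]); 
    c=max(cv2.findContours((l==k).astype(np.uint8),cv2.RETR_EXTERNAL,cv2.CHAIN_APPROX_NONE)[0],key=cv2.contourArea)[:,0]
    W=np.array([wrist_at_z(s,u,v,z)[:2] for u,v in c.astype(float)],np.float32)
    r=cv2.minAreaRect(W); return r
E
python3 - <<'E'
from h import *
f=np.load('pics/w1.npz'); p=f['p']; s={'tool_pos':f['pos'],'tcp_rot':f['rot']}
print('B',pan_fit(p,s,(290,150,385,310),76)); print('A',pan_fit(p,s,(100,150,180,285),56))
v,u=np.mgrid[180:215,315:355]
# dark collar mask centroid
g=p[180:215,315:355].max(axis=2); m=g<90; print(m.sum(),u[m].min(),u[m].max(),v[m].min(),v[m].max())
for z in (77,80,83): print(z,wrist_at_z(s,(u[m].min()+u[m].max())/2,(v[m].min()+v[m].max())/2,z).round(1))
a=f['p'][170:225,300:370]; b=f['p'][250:305,300:370]
save(np.hstack([a,b]),'w1c.png',5)
for uu,vv in [(310,170),(310,230),(355,170),(333,202),(333,262)]: print(uu,vv,f['d'][vv,uu])
E
```

```text
B ((639.2100830078125, -96.19314575195312), (126.67089080810547, 51.643714904785156), 35.12834548950195)
A ((518.297119140625, 74.9345703125), (127.5506362915039, 52.31749725341797), 35.24156188964844)
324 322 346 185 208
77 [668.2 -75.4  77. ]
80 [668.8 -74.9  80. ]
83 [669.3 -74.3  83. ]
310 170 257.44965
310 230 272.9843
355 170 257.43872
333 202 239.32404
333 262 267.0544
```

View pics/w1c.png

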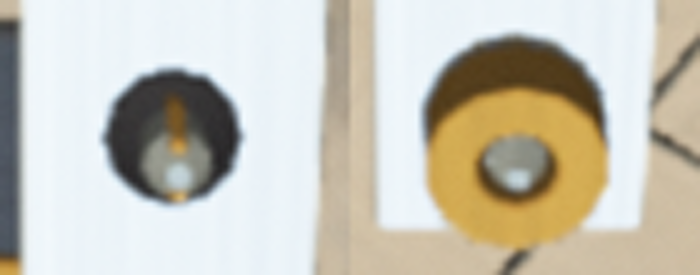

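Pan B's outline fits to 127 x 52 mm at centre (639.2,-96.2) and pan A's to 127.5 x 52 at (518.3,74.9). Both sit at yaw 35.2 and are 209.5 mm apart, as they should be. In the crop the collar centre (334,196) agrees with post b2 at about (668.6,-75.2). The brass small_2 stands on b1.

```bash
python3 - <<'E'
from h import *
plan([547.7,95.7,150],35.2,5)
E
```

```text
[0.5, -39.9, 7.9] 0.002
[0.4, -39.9, 7.9] 0.002
[0.3, -39.9, 7.9] 0.002
[0.2, -39.9, 7.9] 0.002
[0.2, -39.9, 7.9] 0.002
```

Emit:
apply_moves --pt "0.3 -40 8 0 0 0.002" --pt "0.3 -40 8 0 0 0.002" --pt "0.3 -40 8 0 0 0.002" --pt "0.3 -40 8 0 0 0.002" --pt "0.3 -40 8 0 0 0.002" --fingers 60

```text
time: 4.9
tool_pos: [546.9, 96.7, 149.3]
tcp_rot: [180.0, -0.0, 35.1]
ft_force: [0.1, 1.0, 0.9]
finger_gap: 60.1
grip_force: 0.0
```

Emit:
apply_moves --pt "0 0 0 0 0 0" --pt "0 0 0 0 0 0" --pt "0 0 0 0 0 0" --pt "0 0 0 0 0 0" --pt "0 0 0 0 0 0"

```text
time: 5.52
tool_pos: [548.0, 95.1, 149.3]
tcp_rot: [180.0, -0.0, 35.1]
ft_force: [-0.5, 0.5, 0.6]
finger_gap: 60.0
grip_force: 0.0
```

```bash
python3 - <<'E'
from h import *
p,d,s=snap('wrist'); save(p,'w2.png'); np.savez('pics/w2.npz',p=p,d=d,pos=s['tool_pos'],rot=s['tcp_rot']); print(s['time'],s['tool_pos'],s['tcp_rot'],s['ft_force'])
print(pan_fit(p,s,(200,100,420,400),56))
# brass tops near expected
E
```

```text
5.525 [547.99690414  95.06401702 149.33073553] [ 1.79997485e+02 -8.82196697e-04  3.50629459e+01] [-0.48920277  0.54184087  0.59921841]
((518.128662109375, 75.77688598632812), (126.78961944580078, 51.31022644042969), 35.130558013916016)
```

View pics/w2.png

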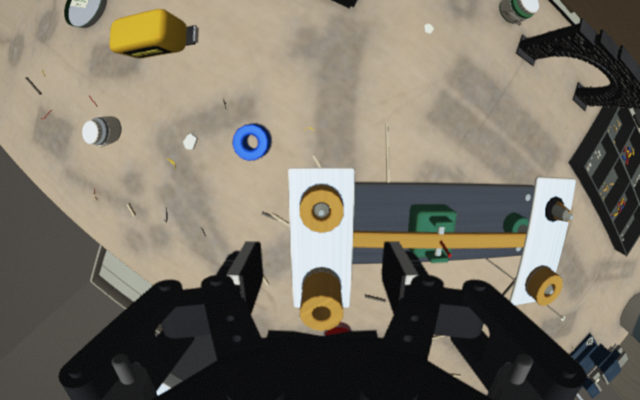

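The target's top shows at (321,209), centred between the fingers. The large weight is at (321,310), and blue is off at (252,142). Descending.

Emit:
apply_moves --pt "0.2 -0.7 20 0 0 0.0" --pt "0 0 20 0 0 0" --pt "0 0 20 0 0 0" --pt "0 0 15 0 0 0" --pt "0 0 7 0 0 0" --fingers 60

```text
time: 6.2
tool_pos: [546.6, 96.2, 65.5]
tcp_rot: [-179.9, 0.1, 35.1]
ft_force: [-0.2, 0.6, -0.3]
finger_gap: 60.1
grip_force: 0.0
```

Emit:
apply_moves --pt "0 0 5 0 0 0" --pt "0 0 2 0 0 0" --pt "0 0 0 0 0 0" --pt "0 0 0 0 0 0" --pt "0 0 0 0 0 0"

```text
time: 6.82
tool_pos: [547.7, 96.3, 60.7]
tcp_rot: [180.0, -0.0, 35.1]
ft_force: [-0.6, -0.5, -0.3]
finger_gap: 60.2
grip_force: 0.0
```

Emit:
apply_moves --pt "0 0 2.5 0 0 0" --pt "0 0 0 0 0 0" --pt "0 0 0 0 0 0" --pt "0 0 0 0 0 0" --pt "0 0 0 0 0 0" --fingers 28 --grip_force 25

```text
time: 7.45
tool_pos: [547.4, 96.2, 57.7]
tcp_rot: [-180.0, 0.0, 35.1]
ft_force: [0.4, -1.7, -1.7]
finger_gap: 28.7
grip_force: 25.0
```

Emit:
apply_moves --pt "0 0 0 0 0 0" --pt "0 0 0 0 0 0" --pt "0 0 0 0 0 0" --pt "0 0 0 0 0 0" --pt "0 0 0 0 0 0"

```text
time: 8.07
tool_pos: [547.5, 96.2, 57.8]
tcp_rot: [180.0, 0.0, 35.1]
ft_force: [0.5, -0.4, -2.2]
finger_gap: 29.3
grip_force: 24.9
```

```bash
python3 - <<'E'
from h import *
p,d,s=snap('wrist'); save(p[150:350,200:440],'w3.png',3); print(s['tool_pos'],s['ft_force'],s['finger_gap'])
E
```

```text
[547.45972408  96.2410667   57.76997658] [ 0.46772668 -0.44476625 -2.23833132] 29.334829392873257
```

View pics/w3.png

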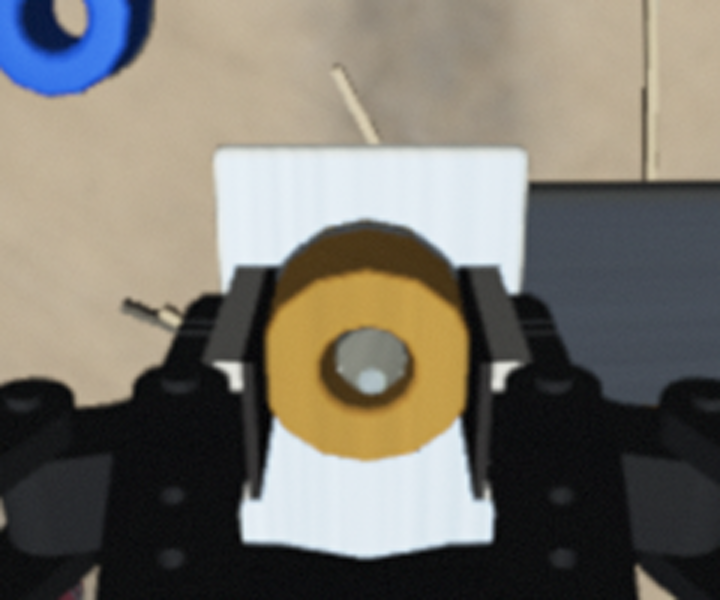

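The weight is held centrally between the pads: its top is at crop (368,365) and the pads are on both sides. Next I firm the grip and lift slowly.

Emit:
apply_moves --pt "0 0 0 0 0 0" --pt "0 0 0 0 0 0" --pt "0 0 0 0 0 0" --pt "0 0 0 0 0 0" --pt "0 0 0 0 0 0" --fingers 20 --grip_force 80

```text
time: 8.75
tool_pos: [547.5, 96.3, 57.9]
tcp_rot: [180.0, -0.0, 35.1]
ft_force: [-0.8, -0.7, 0.5]
finger_gap: 27.9
grip_force: 78.9
```

Emit:
apply_moves --pt "0 0 -2 0 0 0" --pt "0 0 -3 0 0 0" --pt "0 0 -4 0 0 0" --pt "0 0 -4 0 0 0" --pt "0 0 -4 0 0 0"

```text
time: 9.38
tool_pos: [547.3, 96.2, 74.9]
tcp_rot: [-180.0, 0.0, 35.1]
ft_force: [0.6, -1.6, -5.1]
finger_gap: 28.2
grip_force: 79.0
```

Emit:
apply_moves --pt "0 0 -3 0 0 0" --pt "0 0 -1 0 0 0" --pt "0 0 -1 0 0 0" --pt "0 0 -1 0 0 0" --pt "0 0 -1 0 0 0"

```text
time: 10.0
tool_pos: [547.3, 96.3, 81.7]
tcp_rot: [-180.0, 0.0, 35.1]
ft_force: [1.2, -1.4, -5.4]
finger_gap: 28.2
grip_force: 79.2
```

Emit:
apply_moves --pt "0 0 -1.5 0 0 0" --pt "0 0 -1.5 0 0 0" --pt "0 0 -1.5 0 0 0" --pt "0 0 -1.5 0 0 0" --pt "0 0 -1.5 0 0 0"

```text
time: 10.62
tool_pos: [547.6, 96.3, 89.7]
tcp_rot: [180.0, -0.0, 35.1]
ft_force: [-0.4, -1.2, -3.0]
finger_gap: 28.0
grip_force: 79.2
```

Emit:
apply_moves --pt "0 0 -1.5 0 0 0" --pt "0 0 -1.5 0 0 0" --pt "0 0 -1.5 0 0 0" --pt "0 0 -1.5 0 0 0" --pt "0 0 -1.5 0 0 0"

```text
time: 11.25
tool_pos: [547.7, 96.4, 97.1]
tcp_rot: [180.0, -0.0, 35.1]
ft_force: [-0.4, -1.1, -1.1]
finger_gap: 27.7
grip_force: 79.4
```

Emit:
apply_moves --pt "0 0 -1.5 0 0 0" --pt "0 0 -1.5 0 0 0" --pt "0 0 -1.5 0 0 0" --pt "0 0 -1.5 0 0 0" --pt "0 0 -1.5 0 0 0"

```text
time: 11.88
tool_pos: [547.5, 96.3, 104.4]
tcp_rot: [180.0, -0.0, 35.1]
ft_force: [-0.6, 0.5, -0.4]
finger_gap: 28.3
grip_force: 79.4
```

Emit:
apply_moves --pt "0 0 -5 0 0 0" --pt "0 0 -5 0 0 0" --pt "0 0 -10 0 0 0" --pt "0 0 -10 0 0 0" --pt "0 0 -10 0 0 0"

```text
time: 12.5
tool_pos: [547.7, 96.3, 145.3]
tcp_rot: [180.0, -0.0, 35.1]
ft_force: [0.7, -0.5, -0.5]
finger_gap: 28.0
grip_force: 79.5
```

```bash
python3 - <<'E'
from h import *
p,d,s=snap('wrist'); save(p[150:350,200:440],'w4.png',3); print(s['tool_pos'],s['ft_force'],s['finger_gap'])
plan([668.7,-75.2,130],35.15,5)
E
```

```text
[547.686939    96.2903949  145.33687829] [ 0.71492747 -0.47573401 -0.53919691] 28.016236873168218
[-0.1, 41.9, 3.4] -0.0
[-0.1, 41.9, 3.4] -0.0
[-0.1, 41.9, 3.4] -0.0
[-0.1, 41.9, 3.4] -0.0
[-0.1, 41.9, 3.4] -0.0
```

View pics/w4.png

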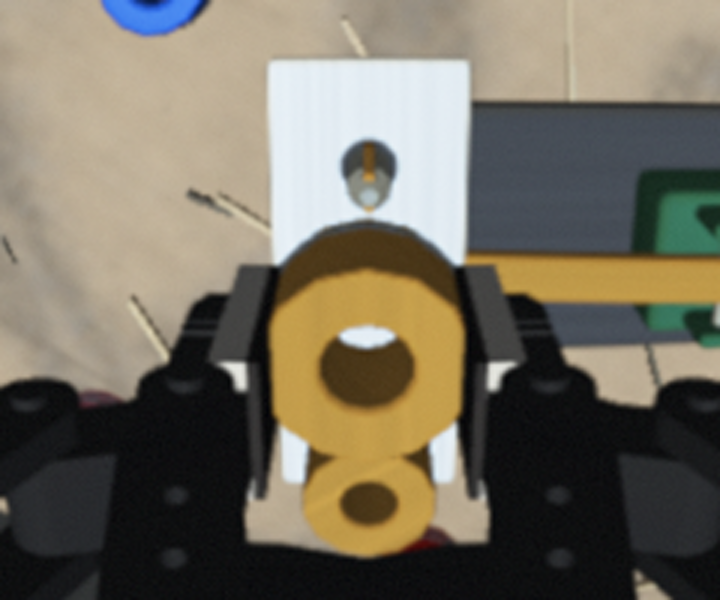

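The weight is held with no slip; its top is still at crop (367,365). The bare post a2 shows at (369,172). I'll go to the same relative height over b2 and compare its post position.

Emit:
apply_moves --pt "-0.1 41.9 -4 0 0 0" --pt "-0.1 41.9 -4 0 0 0" --pt "-0.1 41.9 -4 0 0 0" --pt "-0.1 41.9 -4 0 0 0" --pt "-0.1 41.9 -4 0 0 0"

```text
time: 13.18
tool_pos: [668.3, -76.6, 164.5]
tcp_rot: [-180.0, -0.0, 35.1]
ft_force: [-0.1, 0.5, -1.1]
finger_gap: 28.5
grip_force: 79.6
```

Emit:
apply_moves --pt "0 0 0 0 0 0" --pt "0 0 0 0 0 0" --pt "0 0 0 0 0 0" --pt "0 0 0 0 0 0" --pt "0 0 0 0 0 0"

```text
time: 13.8
tool_pos: [667.4, -74.8, 164.4]
tcp_rot: [180.0, -0.0, 35.2]
ft_force: [0.3, -0.2, -1.4]
finger_gap: 28.0
grip_force: 79.7
```

```bash
python3 - <<'E'
from h import *
p,d,s=snap('wrist'); a=cv2.imread('pics/w4.png')[:,:,::-1]; a=cv2.resize(a,(240,200),interpolation=cv2.INTER_AREA)
b=p[150:350,200:440]; np.savez('pics/w5.npz',p=p,d=d)
save(np.hstack([a[10:90,75:170],b[10:90,75:170]]),'w5.png',4)
print(s['tool_pos'],s['tcp_rot'],s['ft_force'],s['finger_gap'])
E
```

```text
[667.42246824 -74.81344714 164.44944798] [ 1.79996280e+02 -6.35948565e-03  3.51539160e+01] [ 0.32208243 -0.22558339 -1.41652876] 28.017207457623442
```

View pics/w5.png

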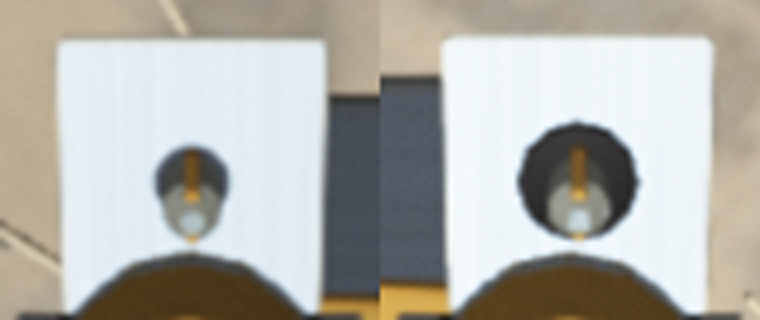

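Emit:
apply_moves --pt "0.7 1.2 10 0 0 0" --pt "0 0 15 0 0 0" --pt "0 0 15 0 0 0" --pt "0 0 10 0 0 0" --pt "0 0 3 0 0 0"

```text
time: 14.48
tool_pos: [668.0, -75.9, 109.7]
tcp_rot: [-179.9, 0.1, 35.1]
ft_force: [0.1, 0.1, -0.4]
finger_gap: 28.2
grip_force: 79.7
```

Emit:
apply_moves --pt "0 0 0 0 0 0" --pt "0 0 0 0 0 0" --pt "0 0 0 0 0 0" --pt "0 0 0 0 0 0" --pt "0 0 0 0 0 0"

```text
time: 15.1
tool_pos: [668.9, -76.0, 111.4]
tcp_rot: [180.0, -0.0, 35.1]
ft_force: [1.2, -0.0, -1.1]
finger_gap: 28.2
grip_force: 79.7
```

Emit:
apply_moves --pt "0.2 -0.6 2 0 0 0" --pt "0 0 2 0 0 0" --pt "0 0 2 0 0 0" --pt "0 0 2 0 0 0" --pt "0 0 2 0 0 0"

```text
time: 15.72
tool_pos: [668.6, -75.4, 101.1]
tcp_rot: [-180.0, 0.0, 35.1]
ft_force: [0.5, 0.1, -1.5]
finger_gap: 28.2
grip_force: 79.7
```

Emit:
apply_moves --pt "0 0 2 0 0 0" --pt "0 0 2 0 0 0" --pt "0 0 2 0 0 0" --pt "0 0 2 0 0 0" --pt "0 0 2 0 0 0"

```text
time: 16.35
tool_pos: [668.6, -75.5, 91.3]
tcp_rot: [180.0, 0.0, 35.1]
ft_force: [-1.5, -0.9, 0.8]
finger_gap: 28.0
grip_force: 79.7
```

Emit:
apply_moves --pt "0 0 1.5 0 0 0" --pt "0 0 1.5 0 0 0" --pt "0 0 1.5 0 0 0" --pt "0 0 1 0 0 0" --pt "0 0 1 0 0 0"

```text
time: 16.98
tool_pos: [668.6, -75.4, 84.8]
tcp_rot: [180.0, 0.0, 35.1]
ft_force: [-1.7, -1.4, 0.5]
finger_gap: 28.2
grip_force: 79.8
```

Emit:
apply_moves --pt "0 0 1 0 0 0" --pt "0 0 1 0 0 0" --pt "0 0 1 0 0 0" --pt "0 0 1 0 0 0" --pt "0 0 1 0 0 0"

```text
time: 17.6
tool_pos: [668.7, -75.4, 79.8]
tcp_rot: [180.0, -0.0, 35.1]
ft_force: [-1.2, -1.6, 1.2]
finger_gap: 27.9
grip_force: 79.8
```

Emit:
apply_moves --pt "0 0 1 0 0 0" --pt "0 0 1 0 0 0" --pt "0 0 1 0 0 0" --pt "0 0 1 0 0 0" --pt "0 0 1 0 0 0"

```text
time: 18.23
tool_pos: [668.6, -75.4, 74.7]
tcp_rot: [-180.0, 0.0, 35.1]
ft_force: [-2.3, -1.1, 1.2]
finger_gap: 27.8
grip_force: 79.9
```

Emit:
apply_moves --pt "-0.2 0 1 0 0 0" --pt "0 0 1 0 0 0" --pt "0 0 1 0 0 0" --pt "0 0 0.8 0 0 0" --pt "0 0 0.5 0 0 0"

```text
time: 18.85
tool_pos: [668.8, -75.5, 70.8]
tcp_rot: [180.0, -0.0, 35.1]
ft_force: [-1.7, -1.4, 3.7]
finger_gap: 27.6
grip_force: 80.1
```

Emit:
apply_moves --pt "0 0 0.7 0 0 0" --pt "0 0 0.7 0 0 0" --pt "0 0 0.7 0 0 0" --pt "0 0 0.5 0 0 0" --pt "0 0 0.3 0 0 0"

```text
time: 19.48
tool_pos: [668.7, -75.5, 67.7]
tcp_rot: [180.0, -0.0, 35.1]
ft_force: [0.4, -1.3, 5.0]
finger_gap: 28.0
grip_force: 80.3
```

Emit:
apply_moves --pt "0 0 0.5 0 0 0" --pt "0 0 0.4 0 0 0" --pt "0 0 0.4 0 0 0" --pt "0 0 0.3 0 0 0" --pt "0 0 0 0 0 0"

```text
time: 20.1
tool_pos: [668.3, -75.5, 65.7]
tcp_rot: [-180.0, 0.0, 35.1]
ft_force: [-0.1, -1.6, 1.6]
finger_gap: 28.1
grip_force: 80.2
```

Emit:
apply_moves --pt "0 0 0.4 0 0 0" --pt "0 0 0.3 0 0 0" --pt "0 0 0.3 0 0 0" --pt "0 0 0 0 0 0" --pt "0 0 0 0 0 0"

```text
time: 20.72
tool_pos: [668.4, -75.5, 64.9]
tcp_rot: [-180.0, 0.0, 35.1]
ft_force: [-0.7, -1.8, 2.0]
finger_gap: 27.9
grip_force: 80.2
```

Emit:
apply_moves --pt "0 0 0.4 0 0 0" --pt "0 0 0.3 0 0 0" --pt "0 0 0.3 0 0 0" --pt "0 0 0 0 0 0" --pt "0 0 0 0 0 0"

```text
time: 21.35
tool_pos: [668.5, -75.5, 63.9]
tcp_rot: [-180.0, -0.0, 35.1]
ft_force: [-0.1, -1.4, 2.0]
finger_gap: 27.9
grip_force: 80.2
```

Emit:
apply_moves --pt "0 0 0.3 0 0 0" --pt "0 0 0.3 0 0 0" --pt "0 0 0.2 0 0 0" --pt "0 0 0 0 0 0" --pt "0 0 0 0 0 0"

```text
time: 21.98
tool_pos: [668.5, -75.5, 63.2]
tcp_rot: [180.0, -0.0, 35.1]
ft_force: [-0.6, -1.0, 2.9]
finger_gap: 28.3
grip_force: 80.3
```

Emit:
apply_moves --pt "0 0 0.3 0 0 0" --pt "0 0 0.3 0 0 0" --pt "0 0 0.2 0 0 0" --pt "0 0 0 0 0 0" --pt "0 0 0 0 0 0"

```text
time: 22.6
tool_pos: [668.5, -75.5, 62.3]
tcp_rot: [-180.0, 0.0, 35.1]
ft_force: [0.2, -0.5, 2.5]
finger_gap: 28.1
grip_force: 80.2
```

Emit:
apply_moves --pt "0 0 0.3 0 0 0" --pt "0 0 0.2 0 0 0" --pt "0 0 0.2 0 0 0" --pt "0 0 0 0 0 0" --pt "0 0 0 0 0 0"

```text
time: 23.22
tool_pos: [668.5, -75.5, 61.7]
tcp_rot: [-180.0, 0.0, 35.1]
ft_force: [-0.1, -1.3, 2.7]
finger_gap: 28.0
grip_force: 80.3
```

Emit:
apply_moves --pt "0 0 0.3 0 0 0" --pt "0 0 0.2 0 0 0" --pt "0 0 0.2 0 0 0" --pt "0 0 0 0 0 0" --pt "0 0 0 0 0 0"

```text
time: 23.85
tool_pos: [668.5, -75.5, 61.0]
tcp_rot: [180.0, -0.0, 35.1]
ft_force: [0.4, -0.6, 3.1]
finger_gap: 28.1
grip_force: 80.3
```

Emit:
apply_moves --pt "0 0 0.3 0 0 0" --pt "0 0 0.2 0 0 0" --pt "0 0 0.2 0 0 0" --pt "0 0 0 0 0 0" --pt "0 0 0 0 0 0"

```text
time: 24.48
tool_pos: [668.5, -75.5, 61.0]
tcp_rot: [180.0, -0.0, 35.1]
ft_force: [-2.6, -1.2, 7.8]
finger_gap: 28.1
grip_force: 80.6
```

Emit:
apply_moves --pt "0 0 0.2 0 0 0" --pt "0 0 0.2 0 0 0" --pt "0 0 0 0 0 0" --pt "0 0 0 0 0 0" --pt "0 0 0 0 0 0"

```text
time: 25.1
tool_pos: [668.5, -75.5, 60.9]
tcp_rot: [180.0, -0.0, 35.1]
ft_force: [-4.7, 0.2, 9.7]
finger_gap: 28.2
grip_force: 80.9
```

Emit:
apply_moves --pt "-0.2 0 0.3 0 0 0" --pt "0 0 0.2 0 0 0" --pt "0 0 0 0 0 0" --pt "0 0 0 0 0 0" --pt "0 0 0 0 0 0"

```text
time: 25.72
tool_pos: [668.6, -75.5, 60.9]
tcp_rot: [180.0, -0.0, 35.1]
ft_force: [-5.8, 0.2, 11.2]
finger_gap: 27.6
grip_force: 81.2
```

Emit:
apply_moves --pt "-0.2 0 0.3 0 0 0" --pt "0 0 0.2 0 0 0" --pt "0 0 0.1 0 0 0" --pt "0 0 0 0 0 0" --pt "0 0 0 0 0 0"

```text
time: 26.35
tool_pos: [668.6, -75.5, 60.8]
tcp_rot: [180.0, -0.1, 35.1]
ft_force: [-6.1, 1.2, 15.7]
finger_gap: 27.8
grip_force: 81.5
```

```bash
python3 - <<'E'
from h import *
F=[]
for i in range(5): s=sense(); F.append(s['ft_force']); eyes.snapshot('wrist')
print(np.round(F,1), s['wrist_torque'], s['tool_pos'])
E
```

```text
[[-6.1  1.2 15.7]
 [-6.5  0.6 14.7]
 [-6.   0.8 15.4]
 [-7.2  0.3 15.6]
 [-7.4 -0.  15.7]] [ 0.144592    1.08300675 -0.00719817] [668.58950278 -75.54579509  60.82151488]
```

It bottomed at TCP z 61.0, which puts the collar about 3 mm above the pan. The push is steady at 15.4 N with no further travel. I hold it briefly, let the pan rise to about level in the grip, then open.

Emit:
apply_moves --pt "0 0 0 0 0 0" --pt "0 0 0 0 0 0" --pt "0 0 0 0 0 0" --pt "0.4 0 -0.8 0 0 0" --pt "0 0 -1 0 0 0"

```text
time: 27.22
tool_pos: [668.5, -75.5, 61.0]
tcp_rot: [180.0, -0.0, 35.1]
ft_force: [-1.0, -1.7, 0.5]
finger_gap: 28.2
grip_force: 80.3
```

Emit:
apply_moves --pt "0 0 -2 0 0 0" --pt "0 0 -2 0 0 0" --pt "0 0 -2 0 0 0" --pt "0 0 -2 0 0 0" --pt "0 0 -1.5 0 0 0"

```text
time: 27.85
tool_pos: [668.4, -75.5, 70.1]
tcp_rot: [-180.0, 0.0, 35.1]
ft_force: [0.3, -1.9, -0.1]
finger_gap: 28.3
grip_force: 80.0
```

Emit:
apply_moves --pt "0 0 0 0 0 0" --pt "0 0 0 0 0 0" --pt "0 0 0 0 0 0" --pt "0 0 0 0 0 0" --pt "0 0 0 0 0 0"

```text
time: 28.48
tool_pos: [668.4, -75.5, 70.0]
tcp_rot: [-180.0, 0.0, 35.1]
ft_force: [-0.4, -1.5, 0.4]
finger_gap: 28.0
grip_force: 80.0
```

Emit:
apply_moves --pt "0 0 0 0 0 0" --pt "0 0 0 0 0 0" --pt "0 0 0 0 0 0" --pt "0 0 0 0 0 0" --pt "0 0 0 0 0 0" --fingers 55

```text
time: 29.1
tool_pos: [668.5, -75.5, 70.1]
tcp_rot: [180.0, -0.0, 35.1]
ft_force: [-0.3, -0.2, 0.3]
finger_gap: 55.1
grip_force: 0.0
```

Emit:
apply_moves --pt "0 0 -5 0 0 0" --pt "0 0 -15 0 0 0" --pt "0 0 -25 0 0 0" --pt "0 0 -25 0 0 0" --pt "0 0 -20 0 0 0"

```text
time: 29.72
tool_pos: [669.2, -75.6, 162.8]
tcp_rot: [179.9, -0.1, 35.1]
ft_force: [0.2, -0.1, -0.5]
finger_gap: 54.8
grip_force: 0.0
```

Emit:
apply_moves --pt "0 0 0 0 0 0" --pt "0 0 0 0 0 0" --pt "0 0 0 0 0 0" --pt "0 0 0 0 0 0" --pt "0 0 0 0 0 0"

```text
time: 30.35
tool_pos: [668.2, -75.5, 159.5]
tcp_rot: [-180.0, 0.0, 35.1]
ft_force: [0.6, 0.0, -0.0]
finger_gap: 55.2
grip_force: 0.0
```

```bash
python3 - <<'E'
from h import *
p,d,s=snap('wrist'); q,e,_=snap('side'); print(s['tool_pos'],s['time'])
a=cv2.resize(p[120:330,100:440],(680,420)); b=cv2.resize(q[150:250,240:420],(680,378))
print(pan_fit(p,s,(270,130,400,330),66))
v,u=np.mgrid[0:400,0:640]; W=world('side',e,u,v)
for nm,C in [('A2',(548,96)),('A1',(489,54)),('B1',(609,-116)),('B2',(669,-75))]:
    m=(np.hypot(W[...,0]-C[0],W[...,1]-C[1])<28)&(e>0)&(W[...,2]>40)
    print(nm,np.percentile(W[m][:,2],[10,50,90,99]).round(1))
save(b,'s6.png'); save(cv2.resize(p[100:340,230:430],(500,600)),'w6.png')
E
```

```text
[668.20614718 -75.48229878 159.47528126] 30.35
((638.2874755859375, -96.5743408203125), (127.48099517822266, 52.17618179321289), 34.97557830810547)
A2 [62.5 64.7 74.5 89.3]
A1 [ 63.7  83.  111.8 114.4]
B1 [ 76.4 524.9 575.7 582.5]
B2 [ 66.6 248.7 568.6 570.1]
```

View pics/s6.png

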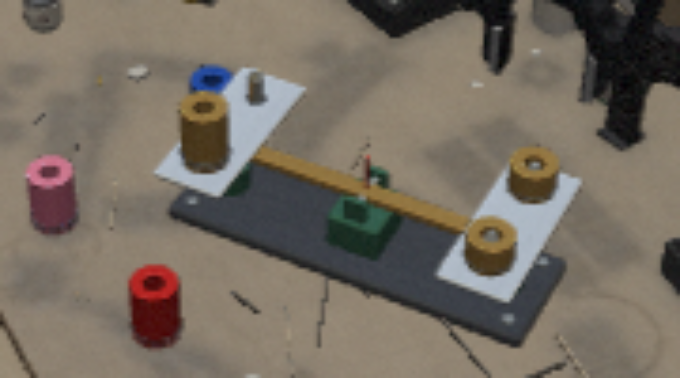

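View pics/w6.png

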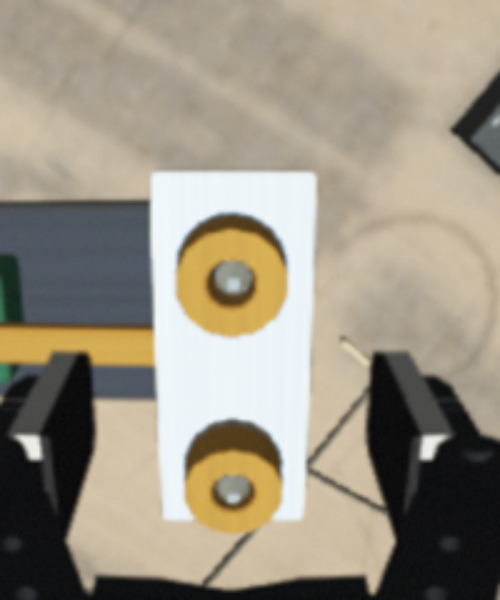

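Both pans are level at about 65–66 mm. The small weight sits on b2, and the large weight and small_2 are still seated, with the arm clear.

```bash
python3 -c "
from bench import job; print(job.hand_in())"
```

```text
the job is handed in; nothing more can be done
None
```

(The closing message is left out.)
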